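Clear the jammed cup dispenser

ROBOT

A 6-joint arm with a two-finger parallel gripper is mounted at the origin on the work surface. World frame = base frame: x ahead of the robot, y to its left, z up, the work surface at z = 0. Lengths are in mm, angles in rad, forces in N, time in s.
With the tool pointing down it reaches from about 300 to 775 mm from the base axis. Payload 14.6 kg.
Tool frame: the origin (TCP) lies at the very end of the fingers, on their centre line; the grasp point (between the pads) lies 19 mm behind it; z points along the fingers, y is the line along which they close (so a half turn about z gives the same grasp; the last joint's range is limited). The gripper opens to 94 mm and grips with 3 to 60 N. Pads are 16 mm wide; open, the fingers measure 119 mm over their backs; the gripper's body (75 mm by 177 mm) begins 78 mm behind the grasp point.
Start: joints at [-1.258, 0.3, 1.521, -0, 1.321, -0.067], TCP at [203.896, -510.799, 205.446] pointing down, gripper open.
Joint ranges: [-3.03, 3.03], [-0.79, 2.21], [0.23, 2.52], [-1.04, 4.18], [0, 3.07], [-2.55, 2.55]. Speed limits (rad/s): [2.22, 2.22, 2.57, 3.14, 3.14, 3.14].

INTERFACE

Orientations are given as [roll, pitch, yaw] about the fixed x, y, z axes, in that order (R = Rz(yaw) Ry(pitch) Rx(roll)).
In Python, from cell import manip, camera, get_calibration gives the robot as it stands. The module is installed in compiled form; this text tells all that it offers.
- The arm moves only by the tool jog_arm, never from a script. Its argument "plan" is one flat list of numbers, 6 for each row, row after row: the shift along the world's x, y, z in m, then the turn, a rotation vector about the world's x, y, z in degrees. A call has 1 to 20 rows; each row is the pose to reach, as a shift and turn from the pose commanded when the call began; what a row does not reach only later rows make up. A row lasts 1/10 s, in which the tool goes at most 50 mm and 8.59 degrees, less where a joint would pass 70% of its speed; a pose out of reach is approached as far as the arm can. A call with a gripper value outside its range is refused whole. "claw" is the finger opening in m, from 0 to 0.094, set as the call begins (left out, the last holds). The fingers move at their own pace and stop on an object; "force" is the grip in N (left out, the last holds). Time passes only in rows, so rows that repeat a pose let the fingers close. It gives the time, the measured TCP pose, the force, the opening and the grip force at its end, in the units of the state.
- manip.read_state(): the state, without advancing time (a new reading comes with each control period).
- camera(name): name is "scene" or "top" or "wrist"; returns (picture, depth): 384x512x3 uint8, red, green, blue; 384x512 float32, mm along the optical axis (not along the pixel's ray), 0 where there is no reading.
- get_calibration(name): a dict with "fx", "fy", "cx", "cy" (pixels), "origin" and "attitude" of the camera in the world. Camera axes: x right, y down, z forward; pixel columns grow to the right and rows downward; lengths in mm; the calibration is good to about 2 mm. A picture is of the moment at which its call begins: read the wrist's pose just before it. get_calibration takes no time and is no camera call; for the wrist camera it gives the pose at the moment of the call.
- manip.sign_off(): hands the job in; it is judged then, once.
The state is a dict: "clock": time; "joints": joint angles; "qd": joint speeds; "effort": joint torques, N m; "eef_pos": TCP position; "eef_rot": TCP orientation; "wrist_force": force on the tool from outside, world axes, zero at the start; "moment": the same for the moment, N m; "finger_gap": finger opening in mm; "finger_force": force on a finger pad.
Only numpy, scipy, OpenCV 4.12 (cv2) and the standard library are available. Lean on these libraries where they do the work, as an engineer would, in place of code of your own. Each camera call takes 0.05 s, during which the arm holds its last target. There are 200 camera calls.

TASK

A nest of paper cups is jammed in the clear tube of the cup dispenser: take the wooden muddler from the rubber mat, push the cups with it from the tube's loading end until they lie right out on the catch tray at the far end, and lay the muddler back on the mat. Slide back the cover of the cup caddy, lay the nest of cups in the compartment under it, and slide the cover fully shut. Do not touch the cups with the fingers while they are in the tube, and leave the other things on the counter where they stand.

Things in the scene. Friction and masses are not known exactly. Their poses are not given: they have to be found in the camera images.
- dispenser: Fixed cup dispenser: level clear tube on steel saddles 92 mm wide, with a catch tray. Origin: on the counter under the tube's middle; x along the tube from loading end to mouth, z up. Tube from x = -70 to 72 mm, inner diameter 66, outer 74, axis 53 and inner floor 20 above the counter. A spring housing on top, x = -3 to 71, reaches 99 mm high.
- tube_rear (a point): Centre of the tube's loading end (x = -70 mm of the dispenser), on its axis, 53 mm above the counter. This end is plain and open: its end cap is off.
- tube_mouth (a point): Centre of the tube's mouth, on its axis, 53 mm above the counter; a steel flange 84 mm across surrounds it. From here the catch tray runs to x = 190 mm of the dispenser: 140 mm wide inside, a shallow V (5 degrees) whose middle lies 15 mm above the counter; side walls 28 mm, end wall 26 mm above the counter.
- nest: Four paper cups nested tightly: one stiff piece, plain paper, 84 mm long, 40 to 65 g. Origin: centre of its closed base; x along its axis towards its open mouth. Base 45 mm across, widening to 60 mm at x = 60, then rims 62 mm across. Starts level in the tube, mouth towards the tube's mouth, base 20 to 48 mm inside the loading end, under a sprung shoe: 5 to 8 N of push moves it.
- nest_base (a point): Centre of the nest's closed base. On a flat floor the nest lies on its side, base end lower (axis tilted about 8 degrees), its middle about 28 mm and its highest point 65 mm above that floor.
- nest_mid (a point): Point on the nest's axis 42 mm from the base, where it is about 56 mm across.
- muddler: Plain beech muddler: straight round rod, 26 mm diameter, 220 mm long, flat ends, both ends alike, about 85 g, lying on the mat. Origin: its middle; x along the rod.
- mat: Fixed black rubber bar mat, 150 mm (x) by 280 mm (y), 10 mm thick. Origin: centre of its underside, on the counter.
- caddy: Fixed black cup caddy, outside x = -89 to 251, y = -84 to 84 mm, 92 high. Origin: on the counter under the middle of its front compartment; x from front to back, z up. Front compartment (empty): inside x = -83 to 83, y = -78 to 78, floor 6 mm above the counter; lips along both sides narrow its top to 144 mm. The rear compartment is full of cup lids.
- cover (a joint): How far the caddy's steel sliding cover is pushed back, in m: 0 shut against the front wall, 0.150 fully open over the rear compartment. It moves along the caddy's +x and stays where it is left; about 3 N moves it. The cover is a plate 166 by 154 mm, top face 87 mm above the counter.
- cover_rib (a point): Middle of the top of the cover's grip rib, 113 mm above the counter. The rib stands on the cover 17 mm from its front edge, 14 mm thick along x, 64 mm long along y, 26 mm high; with the cover shut it is at x = -66 mm of the caddy and it moves with the cover.
- jug: Bystander, leave alone: steel milk jug with a handle, 78 mm across, 100 mm high, to the right of the dispenser. Origin: centre of its underside.
- tamper: Bystander, leave alone: steel coffee tamper, 58 mm across, 88 mm high, between the robot and the dispenser. Origin: centre of its underside.
- papercup: Bystander, leave alone: plain single paper cup standing beyond the dispenser, 62 mm across, 62 mm high. Origin: centre of its underside.
- shaker: Bystander, leave alone: metal cocoa shaker, 66 mm across, 102 mm high, beyond the dispenser. Origin: centre of its underside.
- endcap: Bystander, leave alone: the dispenser's black end cap with a knob, 76 mm across, 32 mm high, lying beyond the tube. Origin: centre of its underside.
- demitasse: Bystander, leave alone: white coffee cup on its saucer, 116 mm across, 63 mm high, beyond the dispenser to the right. Origin: centre of its underside.
Things that resemble listed ones, but are neither listed nor needed, are in the scene too. Of the things like the muddler, leave any that is orange; of the rest the larger one is meant.

How it is judged (in metres and radians):
On the way, in this order (a step that is already met when the one before it is completed fails the run):
1. the muddler pushes the cups while they are still in the tube (contact force between muddler and nest above 0.5 N and x of nest_base in the frame of dispenser below 0.05 m and x of muddler in the frame of dispenser below -0.02 m), for 0.1 s.
2. the cups lie wholly out of the tube's mouth, on the catch tray (x of nest_base in the frame of dispenser between 0.07 and 0.19 m and y of nest_mid in the frame of dispenser between -0.07 and 0.07 m and z of nest_mid in the frame of dispenser below 0.08 m), for 0.2 s.
3. the cups lie in the front compartment of the caddy (x of nest_mid in the frame of caddy between -0.08 and 0.08 m and y of nest_mid in the frame of caddy between -0.075 and 0.075 m and z of nest_mid in the frame of caddy between 0.01 and 0.06 m and linear speed of nest below 0.03 m/s), for 0.2 s.
At the end, for the whole second after the job is handed in: The nest of cups lies at rest in the caddy's front compartment (its middle within the compartment and less than 60 mm above the counter), the cover is shut to within 6 mm, and the muddler lies flat on the rubber mat (its middle over the mat), at rest (all of step 3 and value of joint cover below 0.006 m and x of muddler in the frame of mat between -0.075 and 0.075 m and y of muddler in the frame of mat between -0.14 and 0.14 m and z of muddler in the frame of mat below 0.04 m and angle between muddler's own x axis and vertical above 1.4 rad and linear speed of muddler below 0.03 m/s); the robot touches nothing.
It fails at once if the fingers touch the cups while they are in the tube (contact force between the fingers and nest above 0.3 N and x of nest_base in the frame of dispenser between -0.075 and 0.06 m and y of nest_base in the frame of dispenser between -0.04 and 0.04 m and z of nest_base in the frame of dispenser below 0.085 m).
It fails at once if the cups come out of the loading end (x of nest_base in the frame of dispenser below -0.078 m and distance between nest_base and tube_rear below 0.1 m).
It fails at once if a bystander is shifted by more than 30 mm or tipped (distance of any of jug, tamper, papercup, shaker, endcap, demitasse from where it was at the start of the episode above 0.03 m or angle between any of jug, tamper, papercup, shaker, endcap, demitasse's own z axis and vertical above 0.5 rad).
It also fails if it takes over 72 s, if anything falls off the work surface, if the arm or the gripper's body presses on something with over 40 N, if the wrist force passes 120 N, or if a joint passes its speed limit or range.

## Working session

There is one attempt and no reset: what is moved stays moved. The work goes in short steps, Python scripts to look and compute and a tool call to move; the robot and the scene stay as the last step left them, time stands still between calls to the robot, and variables do not carry over. Pictures are saved under pics/ and viewed, at most 13 in all, crops included, and the job is handed in when it is done.

Besides the shell and the picture viewer there is one more tool, called in YAML: its name, and indented under it one key for each argument. jog_arm: Moves the arm, as the interface text tells. Its arguments: {"type":"object","properties":{"plan":{"type":"array"},"claw":{"type":"number"},"force":{"type":"number"}},"required":["plan"]}

```bash
mkdir -p pics
cat > h.py <<'E'
import numpy as np,cv2
from cell import manip,camera,get_calibration
from scipy.spatial.transform import Rotation as R
def att(c):
    a=np.array(c["attitude"],float)
    return a if a.shape==(3,3) else R.from_euler('xyz',a).as_matrix()
def cloud(name):
    c=get_calibration(name);p,d=camera(name)
    v,u=np.indices(d.shape)
    X=np.stack([(u-c["cx"])/c["fx"]*d,(v-c["cy"])/c["fy"]*d,d],-1)@att(c).T+np.array(c["origin"])
    X[d==0]=np.nan
    return p,d,X,c
def save(n,p): cv2.imwrite("pics/"+n,p[:,:,::-1])
E
python3 - <<'E'
from h import *
s=manip.read_state();print(s["clock"],s["eef_pos"],s["eef_rot"],s["finger_gap"])
for n in("scene","top"):
    p,d,X,c=cloud(n);print(c);save(n+"0.png",p);np.savez(n+"0.npz",p=p,d=d,X=X)
    print(n,[(v,u,X[v,u].round().tolist()) for v in range(40,384,100) for u in range(60,512,130)])
E
```

```text
0.0 [ 203.79845033 -510.55597485  204.90735297] [-3.14044372e+00 -4.85673116e-05  3.79801478e-01] 93.62193375807236
{'fx': 369.74255181036517, 'fy': 369.74255181036517, 'cx': 250.16314078999488, 'cy': 190.6018250978082, 'origin': array([ 963.70831422,  587.2752172 , 1134.59122012]), 'attitude': array([-2.46450064,  0.01056389,  2.61151509])}
scene [(40, 60, [888.0, -2237.0, -226.0]), (40, 190, [201.0, -1477.0, -65.0]), (40, 320, [-432.0, -998.0, -21.0]), (40, 450, [-1035.0, -571.0, 6.0]), (140, 60, [1180.0, -1852.0, -738.0]), (140, 190, [597.0, -590.0, 1.0]), (140, 320, [107.0, -292.0, 4.0]), (140, 450, [-472.0, -40.0, -74.0]), (240, 60, [1237.0, -455.0, -115.0]), (240, 190, [811.0, -120.0, 2.0]), (240, 320, [424.0, 124.0, 20.0]), (240, 450, [21.0, 350.0, 1.0]), (340, 60, [1237.0, 94.0, 186.0]), (340, 190, [950.0, -62.0, -743.0]), (340, 320, [625.0, 392.0, 7.0]), (340, 450, [293.0, 586.0, 2.0])]
{'fx': 492.67131218973043, 'fy': 492.67131218973043, 'cx': 253.23157837460124, 'cy': 182.05726429954692, 'origin': array([ 278.82719594, -149.81292976, 1570.31753293]), 'attitude': array([-2.95306704,  0.00734905, -1.58131328])}
top [(40, 60, [1232.0, 641.0, -288.0]), (40, 190, [1246.0, 117.0, -330.0]), (40, 320, [1236.0, -422.0, -325.0]), (40, 450, [1231.0, -961.0, -330.0]), (140, 60, [703.0, 461.0, 86.0]), (140, 190, [724.0, 66.0, -4.0]), (140, 320, [716.0, -362.0, 5.0]), (140, 450, [710.0, -788.0, 6.0]), (240, 60, [398.0, 475.0, 1.0]), (240, 190, [393.0, 61.0, 3.0]), (240, 320, [388.0, -350.0, 11.0]), (240, 450, [384.0, -761.0, 3.0]), (340, 60, [92.0, 457.0, -2.0]), (340, 190, [171.0, -32.0, 678.0]), (340, 320, [160.0, -266.0, 611.0]), (340, 450, [81.0, -738.0, -4.0])]
```

View pics/scene0.png

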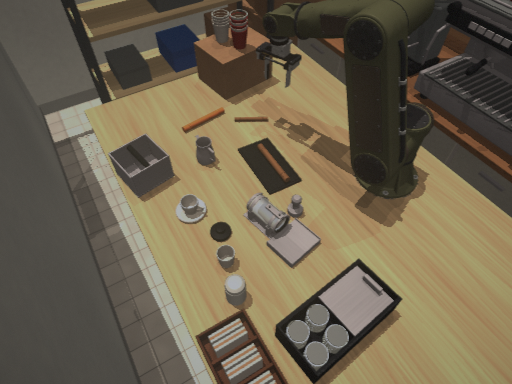

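View pics/top0.png

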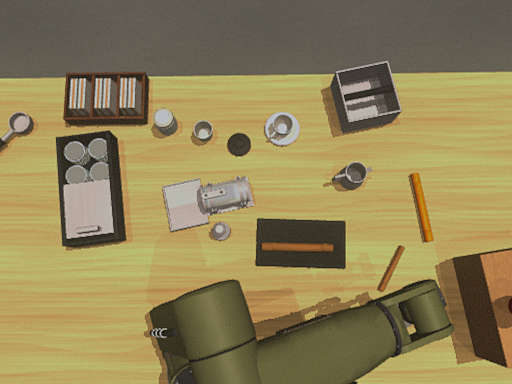

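The top view (up = +x, left = +y) shows the mat at (257–345, 220–268) with the muddler on it at (262–332, 247). The tube runs from (253,190) to (205,200), with the tray at (185,205). The caddy is at (90,190), with its rib at (88,229) and its front towards the robot. The jug is at (352,175), the tamper at (220,231).

```bash
cat > m.py <<'E'
from h import *
z=np.load("top0.npz");p,d,X=z["p"],z["d"],z["X"];hsv=cv2.cvtColor(p,cv2.COLOR_RGB2HSV);c=get_calibration("top")
V,U=np.indices(d.shape)
def plane(uv,h):
    uv=np.asarray(uv,float);r=np.stack([(uv[:,0]-c["cx"])/c["fx"],(uv[:,1]-c["cy"])/c["fy"],np.ones(len(uv))],-1)@att(c).T
    o=np.array(c["origin"]);return (o+r*((h-o[2])/r[:,2])[:,None])[:,:2]
def rect(n,m,h=None):
    k,l,st,_=cv2.connectedComponentsWithStats(m.astype(np.uint8));i=1+np.argmax(st[1:,4]);mm=l==i
    q=plane(np.argwhere(mm)[:,::-1],h) if h is not None else X[mm][:,:2]
    (cx,cy),(w,hh),a=cv2.minAreaRect(q.astype(np.float32));b=cv2.boxPoints(((cx,cy),(w,hh),a)).round()
    print(n,st[i],"c",round(cx,1),round(cy,1),"wh",round(w),round(hh),"a",round(a,1),"z",np.nanmedian(X[mm][:,2]).round(1),b.tolist())
    return mm
box=lambda a,b,e,f:(U>=a)&(U<b)&(V>=e)&(V<f)
S,Va,H=hsv[...,1],hsv[...,2],hsv[...,0]
print("samples",[(q,hsv[q[1],q[0]].tolist()) for q in [(300,247),(300,230),(300,260),(90,200),(185,205),(65,200),(230,195),(300,300)]])
B=box(250,352,212,275)
mud=rect("muddler",B&(Va>60)&(S>120)&(V>238)&(V<256)&(U>259)&(U<338),23)
rect("mat",B&(Va<60),10)
b=box(50,130,125,255)
rect("caddydark",b&(Va<60),92)
rect("caddyall",b&(X[...,2]>60),None)
rect("cover",b&(abs(X[...,2]-87)<8)&(Va>110)&(S<90),87)
rect("rib",b&(X[...,2]>102)&(V>215),113)
D=box(155,265,165,238)
rect("tray",D&(S<70)&(Va>120)&(U<205),20)
t=D&(X[...,2]>45)&(U>195)&(V<220)
rect("tube",t)
rect("spring",D&(X[...,2]>85)&(V<222),98)
for n,bb,h in [("tamper",(205,235,220,245),88),("jug",(322,375,160,192),100),("papercup",(190,218,118,145),62),("shaker",(150,180,105,137),100),("endcap",(225,255,130,158),25)]:
    rect(n,box(*bb)&(X[...,2]>15))
im=cv2.resize(p[155:255,150:350],None,fx=4,fy=4,interpolation=cv2.INTER_CUBIC);save("crop0.png",im)
E
python3 m.py
```

```text
samples [((300, 247), [14, 181, 165]), ((300, 230), [20, 52, 59]), ((300, 260), [21, 80, 51]), ((90, 200), [10, 33, 186]), ((185, 205), [8, 26, 185]), ((65, 200), [14, 27, 189]), ((230, 195), [70, 5, 162]), ((300, 300), [24, 117, 187])]
muddler [261 242  73  10 623] c 367.6 -275.7 wh 224 27 a 88.1 z 33.8 [[351.0, -387.0], [377.0, -388.0], [385.0, -164.0], [358.0, -163.0]]
mat [ 256  219   89   49 2386] c 379.8 -287.2 wh 276 146 a 87.7 z 10.7 [[301.0, -422.0], [447.0, -428.0], [458.0, -152.0], [312.0, -146.0]]
caddydark [  56  131   70  116 2159] c 549.4 358.0 wh 346 188 a 7.1 z 71.0 [[366.0, 430.0], [389.0, 243.0], [733.0, 286.0], [710.0, 473.0]]
caddyall [  56  131   66  116 5102] c 552.4 369.5 wh 342 172 a 7.1 z 86.8 [[372.0, 434.0], [393.0, 263.0], [733.0, 305.0], [712.0, 476.0]]
cover [  63  180   51   59 2378] c 486.2 362.6 wh 165 144 a 7.1 z 87.2 [[395.0, 424.0], [413.0, 281.0], [577.0, 302.0], [559.0, 444.0]]
rib [ 77 226  23   7 109] c 420.5 349.5 wh 15 66 a 7.5 z 112.5 [[409.0, 381.0], [417.0, 316.0], [432.0, 318.0], [424.0, 383.0]]
tray [ 163  178   42   53 1684] c 508.4 72
[... 313 characters left out ...]
0, -129.0], [569.0, -118.0], [543.0, 21.0]]
tamper [212 222  18  19 265] c 419.1 -37.2 wh 54 57 a 88.4 z 30.8 [[390.0, -63.0], [447.0, -65.0], [448.0, -11.0], [391.0, -10.0]]
jug [332 162  40  28 470] c 588.6 -446.5 wh 100 75 a 69.9 z 72.3 [[536.0, -480.0], [606.0, -506.0], [641.0, -413.0], [571.0, -387.0]]
papercup [194 121  19  21 193] c 738.9 16.1 wh 60 58 a 5.1 z 47.0 [[707.0, 42.0], [712.0, -16.0], [771.0, -10.0], [766.0, 48.0]]
shaker [153 109  25  26 459] c 767.5 139.5 wh 65 62 a 51.0 z 94.8 [[723.0, 133.0], [771.0, 95.0], [812.0, 146.0], [764.0, 184.0]]
endcap [228 133  23  23 322] c 701.4 -96.1 wh 74 73 a 66.9 z 19.3 [[654.0, -116.0], [720.0, -144.0], [749.0, -76.0], [683.0, -48.0]]
```

View pics/crop0.png

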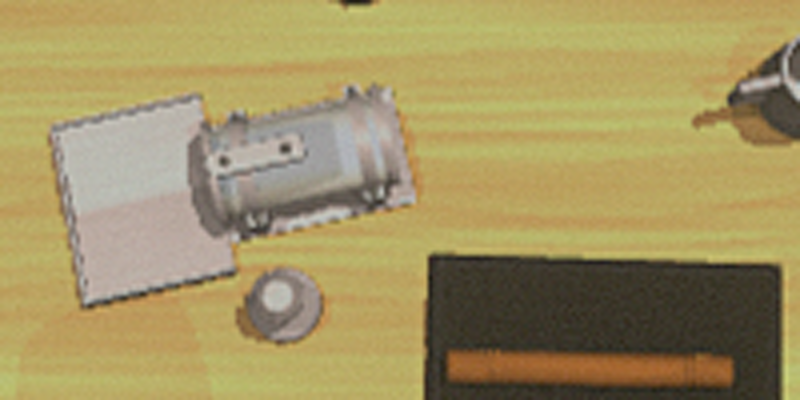

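The crop agrees: tube axis about 12° off world y, mouth and tray to the left, rod lying on the mat with its front end towards the dispenser. First I move above the rear part of the muddler, with the closing line across the rod.

jog_arm:
  plan: [0.161,0.165,-0.085,0,0,66.3,0.161,0.165,-0.085,0,0,66.3,0.161,0.165,-0.085,0,0,66.3,0.161,0.165,-0.085,0,0,66.3,0.161,0.165,-0.085,0,0,66.3,0.161,0.165,-0.085,0,0,66.3,0.161,0.165,-0.085,0,0,66.3,0.161,0.165,-0.085,0,0,66.3,0.161,0.165,-0.085,0,0,66.3,0.161,0.165,-0.085,0,0,66.3,0.161,0.165,-0.085,0,0,66.3]
  claw: 0.07
  force: 50

```text
clock: 1.2
eef_pos: [364.8, -345.8, 120.4]
eef_rot: [-3.142, -0.0, 1.534]
wrist_force: [0.5, -0.4, 0.4]
finger_gap: 70.1
finger_force: 0.0
```

Run:
```python
from h import *
s=manip.read_state();print(s["clock"],s["eef_pos"],s["eef_rot"],s["finger_gap"])
p,d,X,c=cloud("wrist");save("w1.png",p);print(c["origin"])
hsv=cv2.cvtColor(p,cv2.COLOR_RGB2HSV)
m=(hsv[...,1]>120)&(hsv[...,2]>60)&(X[...,2]>15)&(X[...,2]<60)&(abs(X[...,0]-368)<60)
k,l,st,_=cv2.connectedComponentsWithStats(m.astype(np.uint8));i=1+np.argmax(st[1:,4]);q=X[l==i]
print(st[i],cv2.minAreaRect(q[:,:2].astype(np.float32)),np.nanpercentile(q[:,2],[50,95]))
```

```text
1.2 [ 364.81383695 -345.80913404  120.38679201] [-3.14150054e+00 -1.37822459e-04  1.53416261e+00] 70.05102896383882
[ 367.69439076 -261.22953331  299.45353833]
[ 241    0   30  232 5835] ((366.6759948730469, -281.9888000488281), (202.98272705078125, 24.950214385986328), 88.11910247802734) [33.91363998 36.11729804]
```

View pics/w1.png

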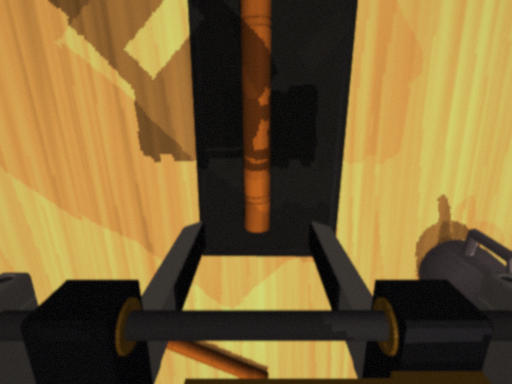

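The wrist view shows the rod between the fingers, with its rear end at (258,232) a little ahead of the pads and the jug clear on the right. Descending and gripping.

jog_arm:
  plan: [0,0,-0.05,0,0,0,0,0,-0.085,0,0,0,0,0,-0.1,0,0,0,0,0,-0.107,0,0,0,0,0,-0.107,0,0,0]

```text
clock: 1.75
eef_pos: [364.8, -345.7, 13.1]
eef_rot: [-3.141, -0.001, 1.536]
wrist_force: [-0.1, 0.2, 0.8]
finger_gap: 70.0
finger_force: 0.0
```

jog_arm:
  plan: [0,0,0,0,0,0,0,0,0,0,0,0,0,0,0,0,0,0,0,0,0,0,0,0,0,0,0,0,0,0,0,0,0,0,0,0,0,0,0,0,0,0]
  claw: 0.015
  force: 50

```text
clock: 2.45
eef_pos: [365.0, -345.8, 13.5]
eef_rot: [3.141, 0.0, 1.537]
wrist_force: [0.1, 0.3, 2.2]
finger_gap: 24.8
finger_force: 50.0
```

jog_arm:
  plan: [0,0,0.05,0,0,0,0,0,0.1,0,0,0,0,0,0.127,0,0,0,0.05,0.01,0.127,0,0,4,0.1,0.015,0.127,0,0,8,0.15,0.02,0.127,0,0,13.8,0.2,0.03,0.127,0,0,13.8,0.221,0.032,0.127,0,0,13.8,0.221,0.032,0.127,0,0,13.8,0.221,0.032,0.127,0,0,13.8,0.221,0.032,0.127,0,0,13.8]

```text
clock: 3.55
eef_pos: [585.0, -314.1, 140.4]
eef_rot: [-3.141, -0.0, 1.777]
wrist_force: [-0.1, 0.2, -1.2]
finger_gap: 25.0
finger_force: 50.0
```

Run:
```python
from h import *
s=manip.read_state();print(s["clock"],s["eef_pos"],s["eef_rot"],s["finger_gap"])
p,d,X,c=cloud("wrist");save("w2.png",p)
np.savez("w2.npz",p=p,d=d,X=X)
print(c["origin"])
a=np.deg2rad(11.8);D=np.array([-np.sin(a),np.cos(a)]);N=np.array([np.cos(a),np.sin(a)])
r=X[...,:2]-np.array([532,-54]);x=r@D;y=r@N;z=X[...,2]
# tube top ridge by slices, avoid rod (rod z ~150)
for x0 in range(-90,100,10):
    m=(abs(x-x0)<3)&(abs(y)<60)&(z>60)&(z<110)
    if m.sum()>20:
        t=m&(z>np.nanpercentile(z[m],80));print(x0,m.sum(),"y",np.percentile(y[m],[1,99]).round(),"ytop",y[t].mean().round(1),"ztop",np.percentile(z[m],98).round(1))
m=(z>125)&(abs(y)<60); k,l,st,_=cv2.connectedComponentsWithStats(m.astype(np.uint8));i=1+np.argmax(st[1:,4]);mm=l==i
print("rod",st[i],"x",np.percentile(x[mm],[1,50,99]).round(1),"y",np.percentile(y[mm],[1,50,99]).round(1),"z",np.percentile(z[mm],[2,50,98]).round(1),np.polyfit(x[mm],y[mm],1),np.polyfit(x[mm],z[mm],1))
```

```text
3.55 [ 585.00854778 -314.13459701  140.41811626] [-3.14116241e+00 -2.40352138e-04  1.77707168e+00] 24.979849541762864
[ 567.53452369 -231.29876475  319.50153969]
rod [   38     0   448   384 45019] x [-293.8 -237.6 -136.8] y [-55.9  -1.3  56. ] z [154.2 252.3 264.3] [-0.00433055 -2.21846796] [-0.56621985 91.81962096]
```

View pics/w2.png

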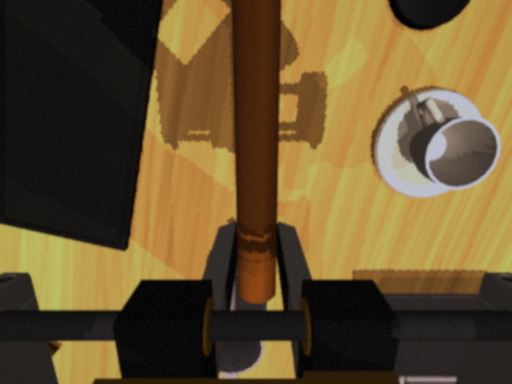

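The wrist view shows the rod held straight, mat at left, demitasse at right, but the tube is out of frame. I'll check tube and rod from the fixed cameras.

```bash
cat > chk.py <<'E'
from h import *
a=np.deg2rad(11.8);D=np.array([-np.sin(a),np.cos(a)]);N=np.array([np.cos(a),np.sin(a)])
def disp(X):
    r=X[...,:2]-np.array([532,-54]);return r@D,r@N,X[...,2]
E
python3 - <<'E'
from chk import *
for n in("scene","top"):
    x,y,z=disp(np.load(n+"0.npz")["X"])
    print(n)
    for x0 in range(-80,90,15):
        m=(abs(x-x0)<5)&(abs(y)<60)&(z>40)&(z<115)
        if m.sum()>15: print(x0,m.sum(),"y",np.percentile(y[m],[2,98]).round(),"ytop",y[m&(z>np.percentile(z[m],80))].mean().round(1),"ztop",np.percentile(z[m],95).round(1))
    t=(x>85)&(x<175)&(abs(y)<90)&(z>3)&(z<40)
    print("tray y",np.percentile(y[t],[1,99]).round(), "bbox x",np.percentile(x[(abs(y)<50)&(z>10)&(x<260)&(x>-150)],[1,99]).round())
    p,d,X,c=cloud(n);np.savez(n+"1.npz",p=p,d=d,X=X);x,y,z=disp(X)
    m=(z>130)&(z<175)&(abs(y)<30)&(x>-250)&(x<-60)
    print("rod",m.sum(),"x",np.percentile(x[m],[0,1,50,99,100]).round(1),"y",np.percentile(y[m],[2,50,98]).round(1),"z",np.percentile(z[m],[5,50,95]).round(1),"fit",np.polyfit(x[m],y[m],1))
E
```

```text
scene
-65 39 y [-30.  40.] ytop 6.4 ztop 93.3
-50 44 y [-30.  47.] ytop 2.4 ztop 93.4
-35 65 y [-31.  46.] ytop 1.6 ztop 92.5
-20 47 y [-23.  36.] ytop 2.8 ztop 91.3
-5 46 y [-26.  36.] ytop 3.2 ztop 91.3
10 53 y [-27.  35.] ytop 2.3 ztop 102.3
25 56 y [-23.  37.] ytop -0.7 ztop 101.5
40 49 y [-21.  45.] ytop 0.1 ztop 101.0
55 75 y [-36.  45.] ytop 1.0 ztop 100.2
70 80 y [-37.  41.] ytop 2.3 ztop 100.1
tray y [-72.  81.] bbox x [-63. 196.]
rod 306 x [-249.5 -248.6 -156.6  -81.   -80.2] y [-12.6   2.5  10.9] z [146.4 159.5 164.4] fit [-0.01252027 -0.4242884 ]
top
-65 83 y [-38.  35.] ytop -0.1 ztop 96.3
-50 95 y [-45.  43.] ytop -2.0 ztop 94.2
-35 75 y [-35.  30.] ytop 0.0 ztop 92.5
-20 75 y [-34.  31.] ytop -3.5 ztop 92.9
-5 75 y [-35.  30.] ytop -1.4 ztop 97.4
10 76 y [-35.  30.] ytop -1.9 ztop 106.2
25 73 y [-35.  30.] ytop -1.9 ztop 102.1
40 94 y [-45.  41.] ytop -1.4 ztop 100.0
55 77 y [-39.  32.] ytop 0.0 ztop 103.0
70 61 y [-40.  38.] ytop 1.0 ztop 100.6
tray y [-82.  81.] bbox x [-69. 190.]
rod 217 x [-169.2 -165.3 -121.2  -86.1  -85.2] y [-15.9  -4.1   8.2] z [152.3 159.6 165.6] fit [ -0.07440035 -13.14862038]
```

Tube and rod lie on one line to within about 3 mm, and the tip is some 12 mm short of the loading end. Lowering to axis height, then the first push.

jog_arm:
  plan: [0,0,-0.04,0,0,0,0,0,-0.08,0,0,0,0,0,-0.098,0,0,0,0,0,-0.098,0,0,0,0,0,-0.098,0,0,0]

```text
clock: 4.2
eef_pos: [586.0, -314.3, 43.6]
eef_rot: [3.141, 0.001, 1.777]
wrist_force: [0.5, 0.8, -0.7]
finger_gap: 24.9
finger_force: 50.0
```

jog_arm:
  plan: [-0.002,0.01,0,0,0,0,-0.004,0.02,0,0,0,0,-0.006,0.029,0,0,0,0,-0.008,0.037,0,0,0,0,-0.009,0.045,0,0,0,0,-0.011,0.053,0,0,0,0,-0.0125,0.06,0,0,0,0]

```text
clock: 4.9
eef_pos: [573.5, -253.8, 42.7]
eef_rot: [3.141, 0.002, 1.778]
wrist_force: [1.8, -6.8, -2.2]
finger_gap: 24.8
finger_force: 50.0
```

Contact, 7 N of push. Carrying on.

jog_arm:
  plan: [-0.0015,0.007,0,0,0,0,-0.003,0.014,0,0,0,0,-0.0045,0.021,0,0,0,0,-0.006,0.028,0,0,0,0,-0.0075,0.035,0,0,0,0,-0.009,0.042,0,0,0,0,-0.0105,0.049,0,0,0,0,-0.0115,0.056,0,0,0,0,-0.013,0.063,0,0,0,0,-0.0145,0.07,0,0,0,0,-0.0155,0.075,0,0,0,0,-0.017,0.08,0,0,0,0,-0.017,0.08,0,0,0,0]

```text
clock: 6.2
eef_pos: [556.3, -173.2, 42.5]
eef_rot: [-3.141, -0.0, 1.778]
wrist_force: [-0.3, 0.0, -1.5]
finger_gap: 24.7
finger_force: 50.0
```

Run:
```python
from chk import *
p,d,X,c=cloud("scene");np.savez("scene2.npz",p=p,d=d,X=X);x,y,z=disp(X)
im=cv2.resize(p[170:280,220:350],None,fx=5,fy=5,interpolation=cv2.INTER_CUBIC);save("s2.png",im)
m=(x>76)&(x<200)&(abs(y)<60)&(z>32)&(z<90)
print(m.sum(),np.percentile(x[m],[1,99]),np.percentile(y[m],[1,50,99]),np.percentile(z[m],[50,98]))
```

```text
331 [ 76.22541127 146.85615352] [-28.10009139  11.42161969  31.25974448] [70.48099668 79.93320503]
```

View pics/s2.png

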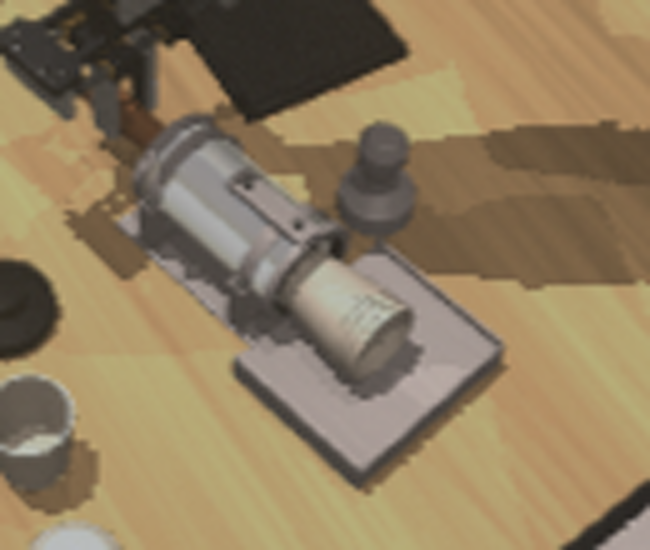

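The nest sticks out of the mouth onto the tray (crop (290–410, 260–380)), with its rim at about x = 147, so the base is near 62. Pushing 24 mm further, then withdrawing.

jog_arm:
  plan: [-0.001,0.006,0,0,0,0,-0.0025,0.012,0,0,0,0,-0.004,0.018,0,0,0,0,-0.005,0.024,0,0,0,0,-0.005,0.024,0,0,0,0,-0.005,0.024,0,0,0,0]

```text
clock: 6.85
eef_pos: [551.5, -149.7, 42.5]
eef_rot: [3.142, 0.0, 1.778]
wrist_force: [0.1, 0.1, -0.9]
finger_gap: 24.5
finger_force: 50.0
```

Run:
```python
from chk import *
print(manip.read_state()["eef_pos"])
for n in("scene","top"):
    p,d,X,c=cloud(n);np.savez(n+"3.npz",p=p,d=d,X=X);x,y,z=disp(X)
    m=(x>78)&(x<200)&(abs(y)<60)&(z>32)&(z<90)
    print(n,m.sum(),np.percentile(x[m],[1,99]),np.percentile(y[m],[1,50,99]),np.percentile(z[m],[50,98]))
    for x0 in range(80,180,10):
        t=m&(abs(x-x0)<5)
        if t.sum()>8: print(x0,t.sum(),np.percentile(y[t],[3,97]).round(),"ytop",y[t&(z>np.percentile(z[t],80))].mean().round(1),np.percentile(z[t],95).round(1))
```

```text
[ 551.45621136 -149.67482727   42.51316301]
scene 394 [ 79.56468614 171.2107485 ] [-27.63759869   9.52825675  30.92997876] [66.59338244 79.92659124]
80 11 [-13.   8.] ytop 2.7 65.8
90 29 [-13.  24.] ytop 3.0 69.4
100 38 [-13.  24.] ytop -0.0 69.7
110 34 [-17.  26.] ytop 2.2 70.5
120 38 [-16.  27.] ytop 2.2 73.4
130 43 [-18.  28.] ytop -0.3 75.0
140 45 [-16.  29.] ytop 2.5 78.3
150 49 [-17.  31.] ytop 0.4 79.4
160 69 [-28.  30.] ytop 0.4 79.2
170 38 [-28.  31.] ytop 0.8 80.9
top 500 [ 80.25730432 165.79457123] [-30.43664529  -4.83629603  26.66056198] [68.04659441 80.90423266]
80 24 [-19.  14.] ytop 2.6 68.1
90 47 [-23.  19.] ytop 0.1 68.9
100 53 [-24.  21.] ytop -1.3 70.0
110 56 [-25.  24.] ytop -1.5 73.4
120 56 [-27.  22.] ytop -1.9 77.1
130 60 [-27.  23.] ytop -3.0 75.9
140 64 [-29.  26.] ytop -4.4 80.9
150 67 [-30.  26.] ytop -2.0 81.7
160 62 [-29.  26.] ytop 0.5 80.1
170 10 [-30.  28.] ytop 6.4 78.1
```

The nest lies on the tray, base at about x = 86, rim at 171, y ≈ 0. Withdrawing the muddler and taking it back.

jog_arm:
  plan: [0.005,-0.024,0,0,0,0,0.0115,-0.055,0,0,0,0,0.019,-0.09,0,0,0,0,0.0265,-0.127,0,0,0,0,0.0345,-0.165,0,0,0,0,0.0345,-0.165,0,0,0,0,0.0345,-0.165,0.03,0,0,0,0.0345,-0.165,0.08,0,0,0,0.0345,-0.165,0.097,0,0,0,0.0345,-0.165,0.097,0,0,0]

```text
clock: 7.95
eef_pos: [586.9, -315.1, 142.7]
eef_rot: [3.138, 0.003, 1.778]
wrist_force: [-0.1, 1.4, -1.6]
finger_gap: 25.4
finger_force: 50.0
```

jog_arm:
  plan: [-0.05,-0.005,0,0,0,-4,-0.1,-0.01,0,0,0,-8,-0.15,-0.02,0,0,0,-12,-0.2,-0.03,0,0,0,-13.8,-0.221,-0.032,0,0,0,-13.8,-0.221,-0.032,0,0,0,-13.8,-0.221,-0.032,-0.05,0,0,-13.8,-0.221,-0.032,-0.09,0,0,-13.8,-0.221,-0.032,-0.11,0,0,-13.8,-0.221,-0.032,-0.12,0,0,-13.8,-0.221,-0.032,-0.125,0,0,-13.8,-0.221,-0.032,-0.125,0,0,-13.8,-0.221,-0.032,-0.125,0,0,-13.8]

```text
clock: 9.25
eef_pos: [365.4, -347.1, 15.1]
eef_rot: [3.141, 0.001, 1.537]
wrist_force: [-0.1, 0.1, -0.5]
finger_gap: 24.8
finger_force: 50.0
```

jog_arm:
  plan: [0,0,-0.0015,0,0,0,0,0,-0.0015,0,0,0]

```text
clock: 9.45
eef_pos: [365.3, -347.1, 13.5]
eef_rot: [3.14, 0.001, 1.537]
wrist_force: [2.1, -0.2, 1.4]
finger_gap: 24.7
finger_force: 50.0
```

jog_arm:
  plan: [0,0,0,0,0,0,0,0,0,0,0,0,0,0,0,0,0,0,0,0,0,0,0,0,0,0,0,0,0,0,0,0,0,0,0,0,0,0,0.03,0,0,0,0,0,0.08,0,0,0,0,0,0.13,0,0,0,0,0,0.17,0,0,0]
  claw: 0.06

```text
clock: 10.45
eef_pos: [365.0, -346.8, 185.9]
eef_rot: [3.14, 0.001, 1.537]
wrist_force: [-0.7, -0.1, -0.5]
finger_gap: 60.4
finger_force: 0.0
```

jog_arm:
  plan: [0.004,0.05,0,0,0,0,0.008,0.1,0,0,0,1,0.012,0.15,0,0,0,2,0.016,0.2,0,0,0,3,0.02,0.25,0,0,0,4,0.024,0.3,0,0,0,5,0.028,0.35,0,0,0,6,0.032,0.4,0,0,0,7,0.036,0.45,0,0,0,8,0.04,0.5,0,0,0,9,0.044,0.55,0,0,0,9,0.048,0.6,0,0,0,9,0.052,0.65,0,0,0,9,0.0555,0.696,0,0,0,9,0.0555,0.696,0,0,0,9,0.0555,0.696,0,0,0,9,0.0555,0.696,0,0,0,9,0.0555,0.696,0,0,0,9]

```text
clock: 12.25
eef_pos: [420.6, 348.2, 183.3]
eef_rot: [3.141, -0.0, 1.693]
wrist_force: [-0.4, 0.6, -1.1]
finger_gap: 60.4
finger_force: 0.0
```

Run:
```python
from chk import *
s=manip.read_state();print(s["clock"],s["eef_pos"],s["eef_rot"])
for n in ("scene","top","wrist"):
    p,d,X,c=cloud(n);np.savez(n+"4.npz",p=p,d=d,X=X)
    hsv=cv2.cvtColor(p,cv2.COLOR_RGB2HSV);z=X[...,2]
    if n!="wrist":
        m=(hsv[...,1]>120)&(z>20)&(z<50)&(abs(X[...,0]-368)<40)&(abs(X[...,1]+276)<130)
        print(n,"mud",m.sum(),cv2.minAreaRect(X[m][:,:2].astype(np.float32)),np.median(z[m]))
    m=(z>104)&(z<125)&(abs(X[...,0]-415)<60)&(abs(X[...,1]-350)<70)
    if m.sum()>5: print(n,"rib",m.sum(),cv2.minAreaRect(X[m][:,:2].astype(np.float32)),np.median(z[m]))
    if n=="wrist": save("w4.png",p)
    else:
        # cover top & caddy front edge profile along caddy axis through y offset
        a=np.deg2rad(7.1);r=X[...,:2]-np.array([472,359.5]);x=r@[np.cos(a),np.sin(a)];y=r@[-np.sin(a),np.cos(a)]
        m=(abs(y)<70)&(z>80)&(z<95)
        cov=m&(hsv[...,2]>110);dark=m&(hsv[...,2]<70)&(x<0)
        print("cover x",np.percentile(x[cov],[1,99]),"dark x",np.percentile(x[dark],[1,99]) if dark.sum() else 0)
```

```text
12.25 [420.6445664  348.1806974  183.28012733] [ 3.14126097e+00 -1.34675166e-04  1.69267389e+00]
scene mud 258 ((369.21990966796875, -273.2496032714844), (223.995361328125, 23.04837989807129), 88.45616149902344) 34.37022679637437
scene rib 123 ((421.29388427734375, 356.61212158203125), (16.23357391357422, 62.230037689208984), 7.489115238189697) 112.6630000745646
cover x [-59.84549609 421.53201951] dark x [-959.75175259  -15.06093097]
top mud 566 ((366.3906555175781, -276.99224853515625), (220.50970458984375, 25.350648880004883), 89.13008117675781) 34.256771295552994
top rib 95 ((420.9427490234375, 348.7875061035156), (14.553179740905762, 56.90351867675781), 6.707129001617432) 112.72145095224664
cover x [-65.51675184 430.98761503] dark x [-89.48329079 -68.09489663]
wrist rib 1034 ((421.34613037109375, 356.3022766113281), (13.607563018798828, 62.43587875366211), 7.398513317108154) 112.48135149559563
```

View pics/w4.png

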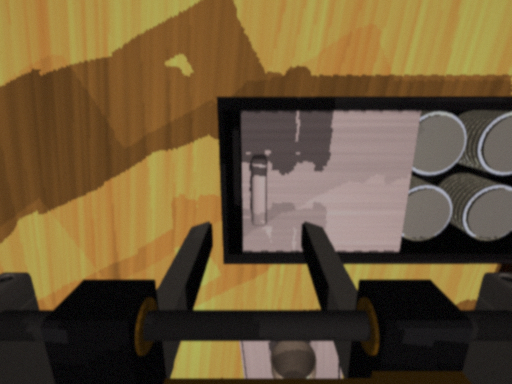

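The wrist view shows the rib (258,188) lined up between the fingers. The cover starts about 15 mm open (dark gap behind the front wall), and the muddler is back on the mat. Gripping the rib.

jog_arm:
  plan: [0,0.003,-0.05,0,0,0,0,0.003,-0.08,0,0,0,0,0.003,-0.086,0,0,0,0,0.003,-0.086,0,0,0,0,0.003,-0.086,0,0,0]

```text
clock: 12.9
eef_pos: [421.2, 352.6, 98.8]
eef_rot: [3.139, -0.001, 1.694]
wrist_force: [-0.2, -0.2, 0.1]
finger_gap: 60.3
finger_force: 0.0
```

jog_arm:
  plan: [0,0,0,0,0,0,0,0,0,0,0,0,0,0,0,0,0,0,0,0,0,0,0,0,0,0,0,0,0,0,0,0,0,0,0,0]
  claw: 0.005
  force: 25

```text
clock: 13.5
eef_pos: [420.5, 352.2, 97.0]
eef_rot: [3.141, -0.0, 1.694]
wrist_force: [2.3, 0.4, -0.3]
finger_gap: 15.3
finger_force: 1.1
```

jog_arm:
  plan: [0,0,0,0,0,0,0,0,0,0,0,0,0.01,0.001,0,0,0,0,0.025,0.003,0,0,0,0,0.04,0.005,0,0,0,0,0.055,0.007,0,0,0,0,0.07,0.009,0,0,0,0,0.085,0.0105,0,0,0,0,0.1,0.0125,0,0,0,0,0.115,0.0145,0,0,0,0,0.125,0.0155,0,0,0,0,0.13,0.016,0,0,0,0,0.132,0.0165,0,0,0,0,0.132,0.0165,0,0,0,0]

```text
clock: 14.9
eef_pos: [552.8, 368.7, 97.0]
eef_rot: [3.141, -0.0, 1.694]
wrist_force: [1.8, 1.5, 1.6]
finger_gap: 13.6
finger_force: 25.0
```

The cover is open to about 147 mm. Releasing, rising and going above the nest.

jog_arm:
  plan: [0,0,0,0,0,0,0,0,0,0,0,0,0,0,0,0,0,0,0,0,0.04,0,0,0,0,0,0.09,0,0,0,-0.01,-0.05,0.09,0,0,1,-0.02,-0.1,0.09,0,0,2,-0.028,-0.15,0.09,0,0,3,-0.036,-0.2,0.09,0,0,4,-0.044,-0.25,0.09,0,0,4.8,-0.0475,-0.294,0.09,0,0,4.8,-0.0475,-0.294,0.09,0,0,4.8,-0.0475,-0.294,0.09,0,0,4.8]
  claw: 0.082

```text
clock: 16.2
eef_pos: [504.9, 74.1, 187.2]
eef_rot: [3.141, -0.0, 1.776]
wrist_force: [0.2, -0.3, 0.6]
finger_gap: 82.1
finger_force: 0.0
```

Run:
```python
from chk import *
s=manip.read_state();print(s["clock"],s["eef_pos"],s["eef_rot"],s["finger_gap"]);print(disp(np.array(s["eef_pos"])))
for n in("wrist","top"):
    p,d,X,c=cloud(n);x,y,z=disp(X)
    if n=="wrist":save("w5.png",p)
    m=(x>74)&(x<185)&(abs(y)<60)&(z>30)&(z<90)
    if m.sum()>20:
      print(n,m.sum(),np.percentile(x[m],[1,99]),np.percentile(y[m],[1,50,99]),np.percentile(z[m],[50,98]))
    # cover state
    a=np.deg2rad(7.1);r=X[...,:2]-np.array([472,359.5]);cx=r@[np.cos(a),np.sin(a)];cy=r@[-np.sin(a),np.cos(a)]
    m=(z>104)&(z<125)&(abs(cx-84)<40)&(abs(cy)<50)
    if m.sum()>5: print("rib caddy x",np.median(cx[m]),"y",np.median(cy[m]))
```

```text
16.2 [504.86596715  74.06470784 187.15436273] [ 3.14124789e+00 -6.24020999e-05  1.77581709e+00] 82.09781853415566
(np.float64(130.90716874568216), np.float64(-0.37189274351800117), array(187.15436273))
wrist 3596 [ 74.06480506 168.04918869] [-29.99676882   1.91253539  36.55457676] [67.35997164 83.75068403]
top 225 [ 80.52290094 121.85240082] [-25.79671898  -3.63596332  24.40231322] [61.94866361 72.65973272]
rib caddy x 78.38791665320059 y -2.484907740101715
```

View pics/w5.png

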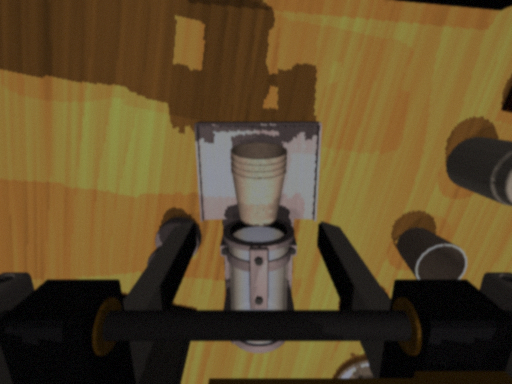

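The nest (258,180) lies straight on the tray midline, centred between the fingers, with the neighbours clear. Descending and gripping.

jog_arm:
  plan: [0,0,-0.05,0,0,0,0,0,-0.1,0,0,0,0,0,-0.13,0,0,0,0,0,-0.15,0,0,0,0,0,-0.161,0,0,0,0,0,-0.161,0,0,0,0,0,-0.161,0,0,0]

```text
clock: 17.0
eef_pos: [505.4, 75.2, 26.8]
eef_rot: [3.141, 0.0, 1.779]
wrist_force: [0.7, -0.7, 0.3]
finger_gap: 81.7
finger_force: 0.0
```

jog_arm:
  plan: [0,0,0,0,0,0,0,0,0,0,0,0,0,0,0,0,0,0,0,0,0,0,0,0,0,0,0,0,0,0,0,0,0,0,0,0,0,0,0,0,0,0]
  claw: 0.03
  force: 15

```text
clock: 17.7
eef_pos: [505.1, 74.8, 26.2]
eef_rot: [3.141, -0.0, 1.778]
wrist_force: [0.5, 0.5, 4.5]
finger_gap: 57.4
finger_force: 14.8
```

jog_arm:
  plan: [0,0,0.03,0,0,0,0,0,0.07,0,0,0,0,0,0.115,0,0,0,-0.01,0.04,0.12,0,0,-1,-0.018,0.085,0.12,0,0,-2,-0.026,0.13,0.12,0,0,-3,-0.034,0.175,0.12,0,0,-4,-0.044,0.22,0.12,0,0,-4.7,-0.053,0.26,0.12,0,0,-4.7,-0.058,0.2815,0.12,0,0,-4.7,-0.058,0.2815,0.12,0,0,-4.7,-0.058,0.2815,0.12,0,0,-4.7]

```text
clock: 18.9
eef_pos: [446.7, 355.8, 145.5]
eef_rot: [-3.141, 0.001, 1.696]
wrist_force: [0.2, -0.1, -1.3]
finger_gap: 58.1
finger_force: 14.9
```

Run:
```python
from chk import *
s=manip.read_state();print(s["clock"],s["eef_pos"],s["finger_gap"],s["finger_force"])
p,d,X,c=cloud("wrist");save("w6.png",p)
```

```text
18.9 [446.70191033 355.7978732  145.45094621] 58.08528754205135 14.890048836373637
```

View pics/w6.png

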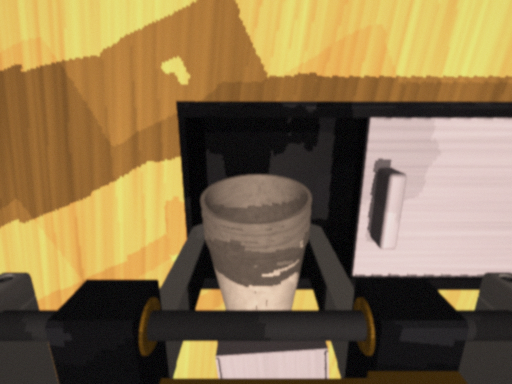

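The nest is held firmly over the open compartment (columns 190–362), with the rib at (393,208) clear on the right. Lowering it in.

jog_arm:
  plan: [0,0,-0.03,0,0,0,0,0,-0.06,0,0,0,0,0,-0.09,0,0,0,0,0,-0.11,0,0,0,0,0,-0.12,0,0,0,0,0,-0.126,0,0,0,0,0,-0.126,0,0,0]

```text
clock: 19.65
eef_pos: [447.2, 355.8, 20.1]
eef_rot: [-3.142, 0.0, 1.695]
wrist_force: [-0.3, 0.2, -0.4]
finger_gap: 58.0
finger_force: 14.9
```

jog_arm:
  plan: [0,0,-0.001,0,0,0,0,0,-0.001,0,0,0,0,0,-0.001,0,0,0,0,0,-0.001,0,0,0,0,0,-0.001,0,0,0,0,0,-0.001,0,0,0]
  claw: 0.07

```text
clock: 20.25
eef_pos: [446.9, 356.2, 19.0]
eef_rot: [3.141, -0.0, 1.696]
wrist_force: [0.2, -0.2, -0.4]
finger_gap: 69.9
finger_force: 0.0
```

jog_arm:
  plan: [0,0,0.02,0,0,0,0,0,0.05,0,0,0,0,0,0.1,0,0,0,0,0,0.15,0,0,0,0,0,0.165,0,0,0,0,0,0.165,0,0,0]

```text
clock: 20.85
eef_pos: [447.7, 356.8, 186.6]
eef_rot: [3.137, -0.002, 1.696]
wrist_force: [-0.1, 0.2, -0.9]
finger_gap: 69.9
finger_force: 0.0
```

Run:
```python
from chk import *
s=manip.read_state();print(s["clock"],s["eef_pos"],s["finger_gap"])
for n in("wrist","scene"):
    p,d,X,c=cloud(n);z=X[...,2]
    if n=="wrist":save("w7.png",p)
    a=np.deg2rad(7.1);r=X[...,:2]-np.array([472,359.5]);cx=r@[np.cos(a),np.sin(a)];cy=r@[-np.sin(a),np.cos(a)]
    m=(z>104)&(z<125)&(abs(cx-84)<40)&(abs(cy)<50)
    print(n,"rib",m.sum(),np.median(X[m],0) if m.sum() else 0,np.median(cx[m]))
    m=(abs(cx)<75)&(abs(cy)<74)&(z>25)&(z<82)&(p.max(-1)>110)
    print("nest",m.sum(),np.percentile(cx[m],[2,50,98]),np.percentile(cy[m],[2,50,98]),np.percentile(z[m],[50,98]))
```

```text
20.85 [447.65036829 356.75458873 186.57099046] 69.88345881032045
wrist rib 1141 [549.64702237 374.24023301 112.24217507] 78.80839264450626
nest 2913 [-49.81748236 -23.84304894   1.27674034] [-45.66211478   0.66145258  32.9713043 ] [58.46690318 69.11028367]
scene rib 132 [553.12843879 374.23403486 113.35394695] 82.11571833609725
nest 406 [-41.97377726 -15.84846091   1.93943604] [-45.20572111  -1.22765233  32.23837351] [58.88580385 71.2517321 ]
```

View pics/w7.png

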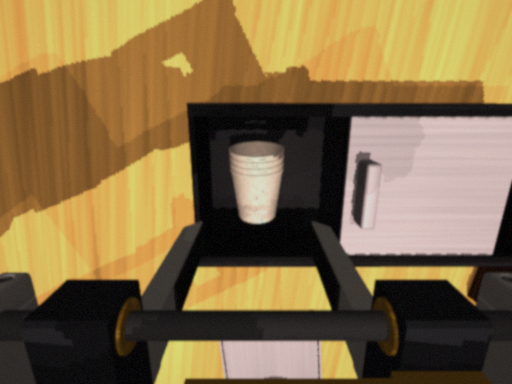

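The nest lies in the compartment (257,180), its top at about 71 mm, below the cover. Back to the rib.

jog_arm:
  plan: [0.05,0.007,0,0,0,0,0.09,0.012,0,0,0,0,0.105,0.014,0,0,0,0,0.105,0.014,0,0,0,0,0.105,0.014,-0.04,0,0,0,0.105,0.014,-0.075,0,0,0,0.105,0.014,-0.088,0,0,0,0.105,0.014,-0.088,0,0,0,0.105,0.014,-0.088,0,0,0]

```text
clock: 21.85
eef_pos: [552.0, 370.6, 97.4]
eef_rot: [3.14, -0.001, 1.696]
wrist_force: [0.2, -0.9, -0.7]
finger_gap: 70.1
finger_force: 0.0
```

jog_arm:
  plan: [0,0,0,0,0,0,0,0,0,0,0,0,0,0,0,0,0,0,0,0,0,0,0,0,0,0,0,0,0,0,0,0,0,0,0,0,0,0,0,0,0,0,0,0,0,0,0,0]
  claw: 0.005
  force: 25

```text
clock: 22.65
eef_pos: [552.0, 370.2, 95.9]
eef_rot: [3.141, -0.0, 1.696]
wrist_force: [0.0, -0.5, -0.4]
finger_gap: 13.6
finger_force: 25.0
```

jog_arm:
  plan: [-0.01,-0.001,0,0,0,0,-0.025,-0.003,0,0,0,0,-0.04,-0.005,0,0,0,0,-0.055,-0.007,0,0,0,0,-0.07,-0.009,0,0,0,0,-0.085,-0.0105,0,0,0,0,-0.1,-0.0125,0,0,0,0,-0.115,-0.0145,0,0,0,0,-0.125,-0.0155,0,0,0,0,-0.132,-0.0165,0,0,0,0,-0.138,-0.017,0,0,0,0,-0.138,-0.017,0,0,0,0]

```text
clock: 23.85
eef_pos: [413.3, 352.9, 95.9]
eef_rot: [-3.14, 0.001, 1.696]
wrist_force: [-2.5, -2.2, -0.6]
finger_gap: 14.0
finger_force: 25.0
```

Now creeping to the stop, watching the force.

jog_arm:
  plan: [-0.002,0,0,0,0,0,-0.004,-0.0005,0,0,0,0,-0.006,-0.001,0,0,0,0,-0.006,-0.001,0,0,0,0]

```text
clock: 24.25
eef_pos: [407.8, 352.2, 95.9]
eef_rot: [-3.141, -0.0, 1.696]
wrist_force: [1.9, -0.1, -1.7]
finger_gap: 13.4
finger_force: 25.0
```

jog_arm:
  plan: [-0.002,0,0,0,0,0,-0.003,-0.0005,0,0,0,0,-0.003,-0.0005,0,0,0,0]

```text
clock: 24.55
eef_pos: [407.6, 352.2, 96.0]
eef_rot: [3.135, -0.002, 1.695]
wrist_force: [24.5, 5.4, -17.7]
finger_gap: 13.5
finger_force: 25.0
```

It is hard against the front wall at the predicted place. Relaxing, releasing and rising.

jog_arm:
  plan: [0.003,0.0005,0,0,0,0,0.003,0.0005,0,0,0,0]

```text
clock: 24.75
eef_pos: [408.1, 352.3, 95.9]
eef_rot: [-3.141, -0.0, 1.696]
wrist_force: [2.4, -0.8, -4.1]
finger_gap: 13.5
finger_force: 25.0
```

jog_arm:
  plan: [0,0,0,0,0,0,0,0,0,0,0,0,0,0,0,0,0,0,0,0,0,0,0,0,0,0,0.03,0,0,0,0,0,0.07,0,0,0,0,0,0.11,0,0,0,0,0,0.11,0,0,0,0,0,0.11,0,0,0]
  claw: 0.05

```text
clock: 25.65
eef_pos: [408.0, 352.3, 206.4]
eef_rot: [3.14, -0.001, 1.696]
wrist_force: [-0.0, -0.5, 0.0]
finger_gap: 50.1
finger_force: 0.0
```

Run:
```python
from chk import *
s=manip.read_state();print(s["clock"],s["eef_pos"],s["finger_gap"],s["wrist_force"])
for n in("wrist","scene"):
    p,d,X,c=cloud(n);z=X[...,2];hsv=cv2.cvtColor(p,cv2.COLOR_RGB2HSV)
    if n=="wrist":save("w8.png",p)
    m=(z>104)&(z<122)&(abs(X[...,0]-410)<40)&(abs(X[...,1]-355)<45)
    print(n,"rib",m.sum(),cv2.minAreaRect(X[m][:,:2].astype(np.float32)) if m.sum() else 0)
    m=(hsv[...,1]>120)&(z>20)&(z<50)&(abs(X[...,0]-368)<40)&(abs(X[...,1]+276)<130)
    if m.sum()>20: print("mud",m.sum(),cv2.minAreaRect(X[m][:,:2].astype(np.float32)),np.median(z[m]))
```

```text
25.65 [407.95103214 352.30643999 206.37382013] 50.0612743919674 [-0.02773676 -0.52903301  0.01725107]
wrist rib 862 ((407.6131591796875, 354.5275573730469), (13.268969535827637, 62.76416015625), 6.792984962463379)
scene rib 122 ((407.0853271484375, 354.6999816894531), (16.334157943725586, 63.17527389526367), 5.574673652648926)
mud 253 ((367.9322204589844, -274.2276916503906), (223.17015075683594, 23.898151397705078), 87.95368194580078) 33.95406603521178
```

View pics/w8.png

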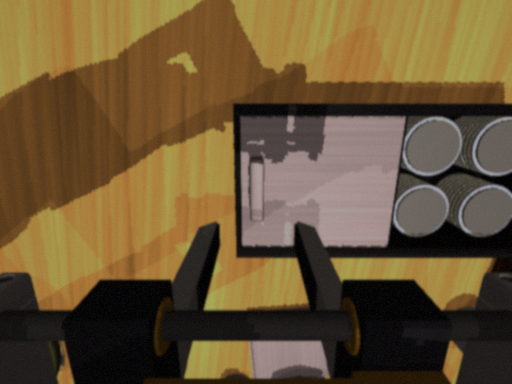

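The cover now sits flush against the front wall (edge at column 241, no gap), the muddler lies on the mat and the arm is clear. Handing in.

```bash
python3 -c "
from cell import manip
print(manip.sign_off())"
```

```text
the job is handed in; nothing more can be done
None
```

I've handed the job in at about 26 s of the 72 s: the cups are in the caddy with its cover shut, the muddler is back on the mat and the arm is clear; I did not re-measure the bystanders at the end, and sign-off returned no verdict.

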